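Load a batch of temperature loggers into the calibration chamber and start it

TASK

Start a calibration run: lift the round lid off the calibration chamber by its knob and lay it flat, knob up, on the trolley top, then take every logger out of the bin and stand it upright on the floor of the chamber's well; set them down, do not drop them in. When all are in, put the lid back so that it is fully seated, and then press the start button right down and let it go. Leave the readout, bottle and screwdriver where they are.

Things in the scene. Friction and masses are not known exactly. Their poses are not given: they have to be found in the camera images.
- chamber: Floor-standing calibration chamber (fixed) beside the left edge of the trolley top, which ends at y = 0.12 m. Its flat black top plate, 60 mm above the trolley top, reaches from -150 to +210 mm along the chamber's x and from -182 to +172 mm along its y, and has one round open well. Origin: centre of the well's mouth, level with the top plate; z up.
- well_mouth (a point): Centre of the well's mouth, level with the top plate. The well is 205 mm in diameter.
- well_bottom (a point): Centre of the well's flat floor, 95 mm straight below the mouth.
- lid: Loose round lid, about 0.5 kg, at first on the well. From below: white spigot 195 mm wide, 12 mm thick (hangs in the well); steel plate 227 mm wide, 14 mm thick (rests on the top plate); neck 20 mm wide, 12 mm high; black knob 36 mm wide, 30 mm tall. Origin: centre of the spigot's underside, z up; plate top at 26 mm, knob from 38 to 68 mm. Seated, its origin is 12 mm below the well's mouth.
- bin: Grey open stock bin on the trolley (fixed), outside 225 mm (its x) by 155 mm (its y), 45 mm high, walls and floor 5 mm. Origin: centre of its underside.
- logger1: Temperature logger, all five alike (three to five are present): squat upright steel capsule 56 mm in diameter and 40 mm tall with a narrower black cap on top, 22 mm in diameter and 32 mm tall (72 mm overall), about 0.25 kg. Origin: centre of its underside, z axis up through the cap. It starts standing in the bin.
- logger2: Temperature logger like logger1 (same sizes, same origin).
- logger3: Temperature logger like logger1 (same sizes, same origin).
- logger4: Temperature logger like logger1 (same sizes, same origin).
- logger5: Temperature logger like logger1 (same sizes, same origin).
- start_top (a point): Centre of the top face of the round steel start button (32 mm in diameter, in a black collar) on the chamber's top plate, 165 mm along the chamber's x and -100 mm along its y from the well's centre. It is pressed straight down.
- start (a joint): Travel of the start button in m: 0 released, 0.006 fully pressed; a spring brings it back; fully down takes about 5 N.
- readout: Bystander: white bench thermometer with a bail handle, 190 x 250 mm (270 mm over the bail), 105 mm tall, on the trolley beyond the work. Origin: centre of its underside.
- bottle: Bystander: white plastic bottle 70 mm in diameter, 120 mm tall. Origin: centre of its underside.
- screwdriver: Bystander: screwdriver 190 mm long lying on the trolley. Origin: centre of its underside, x axis along it.
There are look-alikes about, which are no part of the job. What is shaped like the logger3 but blue is not meant.

How it is judged:
On the way, in this order (a step that is already met when the one before it is completed fails the run):
1. the lid lies flat, knob up, on the trolley top, clear of the well and let go (height (world z) of lid below 0.015 m and angle between lid's own z axis and vertical below 0.1 rad and horizontal distance between lid and well_mouth above 0.2 m and contact force between the fingers and lid below 0.2 N), for 0.2 s.
2. every logger stands upright on the floor of the well, let go (horizontal distance between each of logger1, logger2, logger3, logger4, logger5 and well_bottom below 0.082 m and z of each of logger1, logger2, logger3, logger4, logger5 in the frame of well_bottom below 0.008 m and angle between each of logger1, logger2, logger3, logger4, logger5's own z axis and vertical below 0.1 rad and contact force between the fingers and logger1 below 0.2 N and contact force between the fingers and logger2 below 0.2 N and contact force between the fingers and logger3 below 0.2 N and contact force between the fingers and logger4 below 0.2 N and contact force between the fingers and logger5 below 0.2 N), for 0.2 s.
3. the lid is back on the well, fully seated and let go (horizontal distance between lid and well_mouth below 0.012 m and z of lid in the frame of well_mouth below -0.009 m and angle between lid's own z axis and vertical below 0.03 rad and contact force between the fingers and lid below 0.2 N), for 0.2 s.
4. the start button is pressed right down (value of joint start above 0.0045 m), for 0.05 s.
At the end, for the whole second after the job is handed in: every logger stands upright (within 0.1 rad) on the floor of the well (underside within 8 mm of it), the lid is on the well, centred within 12 mm and down within 3 mm, level within 0.03 rad and at rest, and the start button has been released (all of step 2 and all of step 3 and linear speed of lid below 0.02 m/s and value of joint start below 0.002 m); the robot touches nothing.
It fails at once if the readout is moved more than 30 mm (distance of readout from where it was at the start of the episode above 0.03 m).
It fails at once if the bottle is moved more than 30 mm (distance of bottle from where it was at the start of the episode above 0.03 m).
It fails at once if the screwdriver is moved more than 30 mm (distance of screwdriver from where it was at the start of the episode above 0.03 m).
It fails at once if a logger is let go more than 15 mm above the floor of the well ((horizontal distance between logger1 and well_bottom below 0.09 m and z of logger1 in the frame of well_bottom between 0.015 and 0.2 m and angle between logger1's own z axis and vertical below 0.3 rad and contact force between the fingers and logger1 below 0.05 N) or (horizontal distance between logger2 and well_bottom below 0.09 m and z of logger2 in the frame of well_bottom between 0.015 and 0.2 m and angle between logger2's own z axis and vertical below 0.3 rad and contact force between the fingers and logger2 below 0.05 N) or (horizontal distance between logger3 and well_bottom below 0.09 m and z of logger3 in the frame of well_bottom between 0.015 and 0.2 m and angle between logger3's own z axis and vertical below 0.3 rad and contact force between the fingers and logger3 below 0.05 N) or (horizontal distance between logger4 and well_bottom below 0.09 m and z of logger4 in the frame of well_bottom between 0.015 and 0.2 m and angle between logger4's own z axis and vertical below 0.3 rad and contact force between the fingers and logger4 below 0.05 N) or (horizontal distance between logger5 and well_bottom below 0.09 m and z of logger5 in the frame of well_bottom between 0.015 and 0.2 m and angle between logger5's own z axis and vertical below 0.3 rad and contact force between the fingers and logger5 below 0.05 N)).
Of logger1, logger2, logger3, logger4, logger5 only 3 to 5 are there at a start; the rules pass over those that are not, and their reading is None.
At some moment in a run one of logger1, logger2, logger3, logger4, logger5, lid may be knocked a few centimetres aside while the robot is not near it.
It also fails if it takes over 210 s, if anything falls off the work surface, if the arm or the gripper's body presses on something with over 40 N, if the wrist force passes 120 N, or if a joint passes its speed limit or range.

ROBOT

A 6-joint arm with a two-finger parallel gripper is mounted at the origin on the work surface. World frame = base frame: x ahead of the robot, y to its left, z up, the work surface at z = 0. Lengths are in m, angles in rad, forces in N, time in s.
With the tool pointing down it reaches from about 0.425 to 1.125 m from the base axis. Payload 14.9 kg.
Tool frame: the origin (TCP) lies midway between the tips of the shut fingers; the grasp point (between the pads) lies 19 mm behind it; z points along the fingers, y is the line along which they close (so a half turn about z gives the same grasp; the last joint's range is limited). The gripper opens to 91 mm and grips with 3 to 60 N. Pads are 32 mm wide; open, the fingers measure 118 mm over their backs; the gripper's body (76 mm by 178 mm) begins 60 mm behind the grasp point.
Start: joints at [-1.198, 0.379, 1.734, -0, 1.028, -0.033], TCP at [0.276, -0.643, 0.214] pointing down, gripper open.
Joint ranges: [-2.77, 2.77], [-0.74, 2.19], [0, 2.66], [-1.06, 4.2], [0.31, 2.87], [-3.08, 3.08]. Speed limits (rad/s): [1.89, 1.89, 2.39, 3.14, 3.14, 3.14].

INTERFACE

Orientations are given as a unit quaternion [x, y, z, w].
In Python, from workcell import env, eyes, close_job gives the robot as it stands.
- The arm moves only by the tool send_rows, never from a script. Its argument "steps" is a list of rows, each a list of 4 numbers: the shift along the tool's x, y, z in mm, then the turn about the tool's z in rad. A call has 1 to 20 rows; each row is the pose to reach, as a shift and turn from the pose commanded when the call began, along the tool's axes at that moment; what a row does not reach only later rows make up. A row lasts 1/12 s, in which the tool goes at most 41.7 mm and 7.16 degrees, less where a joint would pass 70% of its speed; a pose out of reach is approached as far as the arm can. A call with a gripper value outside its range is refused whole. "grip" is the finger opening in mm, from 0 to 91.2, set as the call begins (left out, the last holds). The fingers move at their own pace and stop on an object; "squeeze" is the grip in N (left out, the last holds). Time passes only in rows, so rows that repeat a pose let the fingers close. It gives the time, the measured TCP pose, the force, the opening and the grip force at its end, in the units of the state.
- env.sense(): the state, without advancing time (a new reading comes with each control period).
- eyes.capture(name): name is "scene" or "top" or "wrist"; returns (picture, depth): 384x512x3 uint8, red, green, blue; 384x512 float32, m along the optical axis (not along the pixel's ray), 0 where there is no reading.
- eyes.camera_model(name): a dict with "K" (3x3 intrinsics, pixels), "R" (3x3) and "t" (3): a world point X has camera coordinates R X + t. Camera axes: x right, y down, z forward; pixel columns grow to the right and rows downward; lengths in m; the calibration is good to about 2 mm. A picture is of the moment at which its call begins: read the wrist's pose just before it. camera_model takes no time and is no camera call; for the wrist camera it gives the pose at the moment of the call.
- close_job(): hands the job in; it is judged then, once.
The state is a dict: "time": time; "joints": joint angles; "qvel": joint speeds; "tau": joint torques, N m; "tool_pos": TCP position; "eef_rot": TCP orientation; "wrist_force": force on the tool from outside, world axes, zero at the start; "wrist_torque": the same for the moment, N m; "width": finger opening in m; "finger_force": force on a finger pad.
Only numpy, scipy, OpenCV 4.12 (cv2) and the standard library are available. Lean on these libraries where they do the work, as an engineer would, in place of code of your own. Each camera call takes 0.05 s, during which the arm holds its last target. There are 200 camera calls.

## Working session

There is one attempt and no reset: what is moved stays moved. The work goes in short steps, Python scripts to look and compute and a tool call to move; the robot and the scene stay as the last step left them, time stands still between calls to the robot, and variables do not carry over. Pictures are saved under pics/ and viewed, at most 14 in all, crops included, and the job is handed in when it is done.

Besides the shell and the picture viewer there is one more tool, called after "Emit:" by a JSON object that holds its "name" and its "arguments". send_rows: Moves the arm, as the interface text tells. Its arguments: {"type":"object","properties":{"steps":{"type":"array","items":{"type":"array","items":{"type":"number"}}},"grip":{"type":"number"},"squeeze":{"type":"number"}},"required":["steps"]}

```bash
mkdir -p pics
cat > h.py <<'E'
import numpy as np, cv2
from workcell import env, eyes, close_job
def snap(n,f=None):
    m=eyes.camera_model(n); p,d=eyes.capture(n)
    if f: cv2.imwrite(f'pics/{f}.png',p[:,:,::-1])
    return p,d,m
def cloud(d,m):
    K,R,t=map(np.array,(m['K'],m['R'],m['t']))
    v,u=np.mgrid[:d.shape[0],:d.shape[1]]
    c=np.stack([(u-K[0,2])/K[0,0]*d,(v-K[1,2])/K[1,1]*d,d],-1)
    return (c-t)@R
def ray(u,v,z,m):
    K,R,t=map(np.array,(m['K'],m['R'],m['t']))
    o=-R.T@t; r=R.T@np.linalg.solve(K,[u,v,1]); return o+r*(z-o[2])/r[2]
E
python3 - <<'E'
from h import *
np.set_printoptions(precision=3,suppress=True)
s=env.sense(); print({k:np.round(v,3) for k,v in s.items()})
for n in('scene','top'):
    p,d,m=snap(n,n+'0'); print(n,m['K'],m['R'],m['t'],-np.array(m['R']).T@m['t'])
    np.savez(n+'0.npz',p=p,d=d,**m)
E
```

```text
{'time': np.float64(0.0), 'joints': array([-1.198,  0.379,  1.735, -0.   ,  1.028, -0.033]), 'qvel': array([-0.   ,  0.   , -0.001,  0.   ,  0.001, -0.   ]), 'tau': array([ -0.003, -76.372, -43.437,   0.065,   0.042,  -0.   ]), 'tool_pos': array([ 0.276, -0.643,  0.213]), 'eef_rot': array([ 0.979,  0.202, -0.   , -0.001]), 'wrist_force': array([-0.589,  0.124, -0.225]), 'wrist_torque': array([-0.012,  0.032,  0.054]), 'finger_force': np.float64(0.0), 'width': np.float64(0.091)}
scene [[485.89    0.    260.187]
 [  0.    485.89  191.829]
 [  0.      0.      1.   ]] [[-0.053  0.999 -0.006]
 [ 0.759  0.036 -0.65 ]
 [-0.649 -0.039 -0.76 ]] [ 0.127 -0.429  2.051] [ 1.663 -0.031  1.281]
top [[477.586   0.    254.826]
 [  0.    477.586 194.92 ]
 [  0.      0.      1.   ]] [[-0.041 -0.999  0.001]
 [-0.978  0.039 -0.203]
 [ 0.203 -0.009 -0.979]] [-0.042  0.618  1.148] [ 0.37  -0.055  1.249]
```

View pics/top0.png

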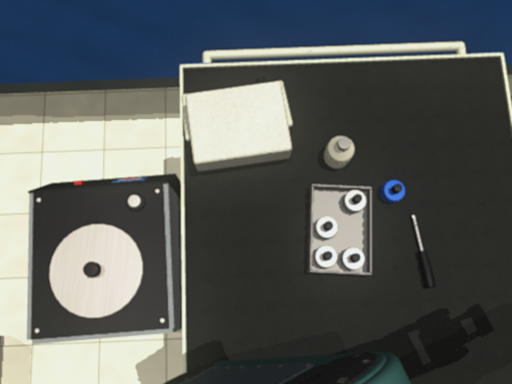

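View pics/scene0.png

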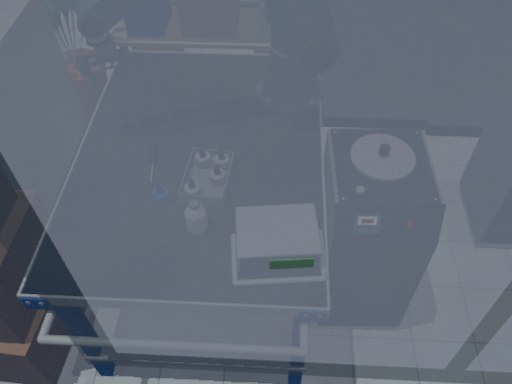

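The top view shows four loggers in the bin at about (355,201), (326,227), (326,257) and (353,258). The blue look-alike is at (395,190), the lid knob at (92,269) and the button at (135,201). The scene view is hazy but agrees with this.

Run:
```python
from h import *
np.set_printoptions(precision=4,suppress=True)
m=dict(np.load('top0.npz')); p,d=m['p'],m['d']; C=cloud(d,m)
hsv=cv2.cvtColor(p,cv2.COLOR_RGB2HSV)
x,y,z=C[...,0],C[...,1],C[...,2]
for n,(u,v) in dict(floor=(240,300),plate=(45,240),lidplate=(110,295),knob=(92,269),btn=(135,201),bin=(340,235)).items():
    print(n,C[v,u])
# blobs
def blobs(mask,zz,amin=20,box=None):
    n,l,st,c=cv2.connectedComponentsWithStats(mask.astype(np.uint8))
    for i in range(1,n):
        if st[i,4]>=amin:
            (cx,cy),r=cv2.minEnclosingCircle(np.argwhere(l==i)[:,::-1].astype(np.float32))
            print(st[i],c[i],ray(*c[i],zz,m),'circ',ray(cx,cy,zz,m),'r mm',r*d[int(cy),int(cx)]/477.6*1000, 'medz',np.median(z[l==i]))
uu=np.mgrid[:384,:512][1]
print('lid plate');blobs((z>0.066)&(z<0.082)&(uu<150),0.074,500)
print('knob');blobs((z>0.1)&(z<.13)&(uu<150),0.116)
print('btn');blobs((hsv[...,2]>120)&(uu>120)&(uu<150)&(z>0.05),0.068)
print('caps');blobs((z>0.065)&(uu>308)&(uu<372)&(np.mgrid[:384,:512][0]>183),0.077)
print('caps dark');blobs((hsv[...,2]<60)&(z>0.03)&(uu>311)&(uu<371)&(np.mgrid[:384,:512][0]>187)&(np.mgrid[:384,:512][0]<272),0.077,10)
print('bodies');blobs((hsv[...,2]>185)&(z>0.03)&(z<.06)&(uu>308)&(uu<372)&(np.mgrid[:384,:512][0]>183),0.045)
big=cv2.resize(p[175:285,300:445],None,fx=5,fy=5,interpolation=cv2.INTER_CUBIC);cv2.imwrite('pics/bin0.png',big[:,:,::-1])
```

```text
floor [ 0.3565 -0.0185 -0.    ]
plate [0.5227 0.4596 0.062 ]
lidplate [0.3818 0.2921 0.0724]
knob [0.4428 0.3226 0.1162]
btn [0.6082 0.2316 0.0835]
bin [ 0.5117 -0.2855  0.0066]
lid plate
[  46  224   97   94 6648] [ 95.6059 270.1584] [0.4424 0.3279 0.074 ] circ [0.4499 0.3351 0.074 ] r mm 117.23541 medz 0.07513636430130595
knob
[ 83 261  17  16 206] [ 90.6165 268.4272] [0.4443 0.326  0.116 ] circ [0.4441 0.3254 0.116 ] r mm 19.426151 medz 0.11618371809026251
btn
[128 195  13  12 133] [133.8872 200.5564] [0.6127 0.2382 0.068 ] circ [0.6121 0.2379 0.068 ] r mm 16.384674 medz 0.08313247997284716
[ 121  230   22   79 1247] [129.5469 268.2077] [0.4441 0.247  0.068 ] circ [0.443  0.2666 0.068 ] r mm 94.87914 medz 0.07488331651948557
caps
[352 193  10  10  64] [356.8438 197.5625] [ 0.5959 -0.3219  0.077 ] circ [ 0.5961 -0.321   0.077 ] r mm 11.867143 medz 0.07701263411544004
[324 221   9   9  65] [327.8462 224.8   ] [ 0.5302 -0.2443  0.077 ] circ [ 0.5297 -0.2447  0.077 ] r mm 11.038168 medz 0.0771088128221596
[323 251   9   9  66] [327.0606 254.8485] [ 0.4564 -0.2371  0.077 ] circ [ 0.456
[... 1153 characters left out ...]
429898
[368 257   1  14  14] [368.  263.5] [ 0.4314 -0.3353  0.077 ] circ [ 0.4314 -0.3353  0.077 ] r mm 16.466434 medz 0.032234060501659376
bodies
[345 190  21  21 233] [354.824  200.1631] [ 0.5955 -0.3234  0.045 ] circ [ 0.5962 -0.3236  0.045 ] r mm 26.188715 medz 0.04544342778829867
[316 216  22  22 255] [326.498  226.3255] [ 0.5308 -0.2458  0.045 ] circ [ 0.5317 -0.2459  0.045 ] r mm 27.581482 medz 0.04547522650533
[316 245  21  22 274] [325.9051 255.708 ] [ 0.4567 -0.239   0.045 ] circ [ 0.4572 -0.2393  0.045 ] r mm 27.473785 medz 0.04553271836985903
[343 247  21  22 266] [353.0902 257.6353] [ 0.4492 -0.3068  0.045 ] circ [ 0.4495 -0.3066  0.045 ] r mm 27.314005 medz 0.04547532136015803
```

View pics/bin0.png

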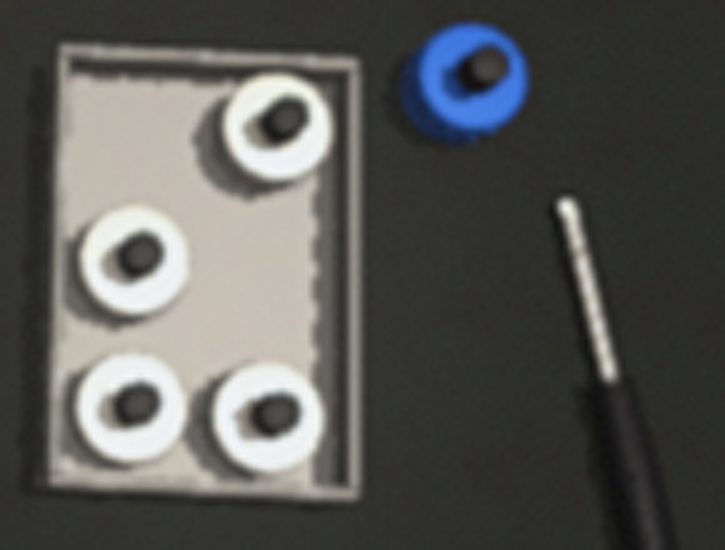

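Emit:
{"name": "send_rows", "arguments": {"steps": [[447,-344,-87,-1.164],[447,-344,-87,-1.164],[447,-344,-87,-1.164],[447,-344,-87,-1.164],[447,-344,-87,-1.164],[447,-344,-87,-1.164],[447,-344,-87,-1.164],[447,-344,-87,-1.164],[447,-344,-87,-1.164],[447,-344,-87,-1.164],[447,-344,-87,-1.164],[447,-344,-87,-1.164],[447,-344,-87,-1.164],[447,-344,-87,-1.164],[447,-344,-87,-1.164],[447,-344,-87,-1.164],[447,-344,-87,-1.164],[447,-344,-87,-1.164],[447,-344,-87,-1.164],[447,-344,-87,-1.164]], "grip": 91}}

```text
time: 1.77
tool_pos: [0.5508, -0.1515, 0.3007]
eef_rot: [0.708, 0.706, -0.0, -0.0]
wrist_force: [-0.3, 0.1, 1.1]
width: 0.091
finger_force: 0.0
```

Emit:
{"name": "send_rows", "arguments": {"steps": [[477,-107,60,0],[477,-107,60,0],[477,-107,60,0],[477,-107,60,0],[477,-107,60,0],[477,-107,60,0],[477,-107,60,0],[477,-107,60,0],[477,-107,60,0],[477,-107,60,0],[477,-107,60,0],[477,-107,60,0],[477,-107,60,0],[477,-107,60,0],[477,-107,60,0],[477,-107,60,0]]}}

```text
time: 3.1
tool_pos: [0.4451, 0.3253, 0.241]
eef_rot: [0.708, 0.706, 0.0, 0.0]
wrist_force: [-0.1, -0.2, 0.5]
width: 0.0906
finger_force: 0.0
```

Run:
```python
from h import *
np.set_printoptions(precision=4,suppress=True)
s=env.sense();print(s['tool_pos'],s['eef_rot'],s['joints'])
p,d,m=snap('wrist','w1'); print(m['K'][0][0],-np.array(m['R']).T@m['t'])
C=cloud(d,m); z=C[...,2]
for lo,hi,zz in((.1,.13,.116),(.066,.08,.074)):
    n,l,st,c=cv2.connectedComponentsWithStats(((z>lo)&(z<hi)).astype(np.uint8))
    for i in range(1,n):
        if st[i,4]>200: print(zz,st[i],np.median(C[l==i],axis=0),ray(*c[i],zz,m))
```

```text
[0.4451 0.3253 0.241 ] [0.7079 0.7063 0.     0.    ] [ 0.5889  0.1111  2.0194 -0.0001  1.0111  0.5913]
278.21514431879933 [0.446  0.4033 0.4103]
0.116 [236 164  32  33 829] [0.4428 0.3289 0.1143] [0.4431 0.3292 0.116 ]
0.074 [  161    77   182   178 24198] [0.4434 0.3409 0.0726] [0.4434 0.3385 0.074 ]
0.074 [363 223  31  26 326] [0.61   0.2489 0.0709] [0.6102 0.2489 0.074 ]
```

View pics/w1.png

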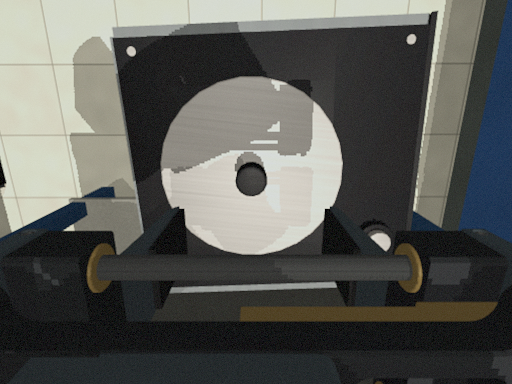

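The wrist view shows the knob at (251,179) between the open fingers, centred on the lid disc. It agrees with the top view within 3 mm.

Emit:
{"name": "send_rows", "arguments": {"steps": [[2,-2,40,0],[2,-2,80,0],[2,-2,115,0],[2,-2,135,0],[2,-2,145,0],[2,-2,152,0],[2,-2,157,0],[2,-2,157,0],[2,-2,157,0]]}}

```text
time: 3.9
tool_pos: [0.4434, 0.3287, 0.085]
eef_rot: [0.708, 0.707, 0.001, 0.0]
wrist_force: [-0.6, -0.2, -0.1]
width: 0.091
finger_force: 0.0
```

Emit:
{"name": "send_rows", "arguments": {"steps": [[0,0,0,0],[0,0,0,0],[0,0,0,0],[0,0,0,0],[0,0,0,0],[0,0,0,0],[0,0,0,0],[0,0,0,0],[0,0,0,0],[0,0,0,0]], "grip": 30, "squeeze": 30}}

```text
time: 4.73
tool_pos: [0.4425, 0.3284, 0.0839]
eef_rot: [0.707, 0.707, -0.0, -0.0]
wrist_force: [-1.6, -0.4, 1.3]
width: 0.0353
finger_force: 30.0
```

Emit:
{"name": "send_rows", "arguments": {"steps": [[0,0,-4,0],[0,0,-10,0],[0,0,-18,0],[0,0,-28,0],[0,0,-40,0],[0,0,-55,0],[0,0,-75,0],[0,0,-95,0],[0,0,-110,0],[0,0,-120,0],[0,0,-120,0],[0,0,-120,0]]}}

```text
time: 5.73
tool_pos: [0.4427, 0.3285, 0.2044]
eef_rot: [0.707, 0.707, 0.0, 0.0]
wrist_force: [0.0, 1.0, -6.6]
width: 0.0356
finger_force: 30.0
```

Emit:
{"name": "send_rows", "arguments": {"steps": [[-15,3,0,0],[-40,6,0,0],[-70,11,0,0],[-105,17,0,0],[-140,23,0,0],[-175,28,0,0],[-210,34,0,0],[-245,40,0,0],[-280,45,0,0],[-310,50,0,0],[-335,54,0,0],[-352,56,0,0],[-363,57,0,0],[-363,57,0,0],[-363,57,0,0],[-363,57,0,0]]}}

```text
time: 7.07
tool_pos: [0.499, -0.0339, 0.2035]
eef_rot: [0.707, 0.707, -0.0, -0.0]
wrist_force: [-0.1, -0.1, -5.9]
width: 0.0357
finger_force: 30.0
```

Run:
```python
from h import *
np.set_printoptions(precision=4,suppress=True)
s=env.sense();print(s['tool_pos'],s['eef_rot'],s['width'],s['finger_force'],s['wrist_force'])
p,d,m=snap('top','t1'); np.savez('t1.npz',p=p,d=d,**m)
C=cloud(d,m);z=C[...,2]
w=(z<0.04)&(C[...,1]>0.15)&(z>-.06)&(C[...,0]<0.57)&(C[...,0]>0.3)
print(np.median(z[w]),w.sum())
```

```text
[ 0.499  -0.0339  0.2035] [ 0.7073  0.7069 -0.0002 -0.0004] 0.035744509178422895 29.999215006828308 [-0.0504 -0.0887 -5.859 ]
-0.032877709788145526 5294
```

View pics/t1.png

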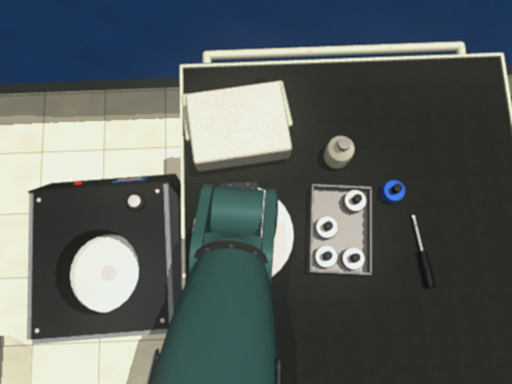

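The well is open and empty at about (105,273). The lid is held over clear trolley between the readout and the bin.

Emit:
{"name": "send_rows", "arguments": {"steps": [[0,0,25,0],[0,0,55,0],[0,0,85,0],[0,0,110,0],[0,0,130,0],[0,0,143,0],[0,0,152,0],[0,0,158,0],[0,0,162,0],[0,0,165,0],[0,0,167,0],[0,0,167,0],[0,0,167,0],[0,0,167,0]]}}

```text
time: 8.28
tool_pos: [0.4997, -0.0347, 0.0374]
eef_rot: [0.707, 0.707, 0.0, 0.0]
wrist_force: [-0.6, 0.1, -5.4]
width: 0.0354
finger_force: 30.0
```

Emit:
{"name": "send_rows", "arguments": {"steps": [[0,0,0,0],[0,0,0,0],[0,0,0,0],[0,0,0,0],[0,0,0,0],[0,0,0,0],[0,0,0,0],[0,0,0,0],[0,0,-10,0],[0,0,-30,0],[0,0,-60,0],[0,0,-100,0],[0,0,-140,0],[0,0,-160,0],[0,0,-160,0],[0,0,-160,0]], "grip": 91}}

```text
time: 9.62
tool_pos: [0.4999, -0.0347, 0.1985]
eef_rot: [0.707, 0.707, 0.001, 0.001]
wrist_force: [-0.7, 0.9, -0.2]
width: 0.0909
finger_force: 0.0
```

```bash
cat >> h.py <<'E'
def caps(m,p,d,zlo=.065,zhi=.09,zz=.077,box=(.38,.68,-.38,-.18)):
    C=cloud(d,m);x,y,z=C[...,0],C[...,1],C[...,2]
    k=(z>zlo)&(z<zhi)&(x>box[0])&(x<box[1])&(y>box[2])&(y<box[3])
    n,l,st,c=cv2.connectedComponentsWithStats(k.astype(np.uint8))
    for i in range(1,n):
        if st[i,4]>20: print('cap',st[i],ray(*c[i],zz,m),np.median(C[l==i],axis=0))
def well(m,p,d):
    # white well interior against the black plate, rim circle at plate height
    C=cloud(d,m);x,y,z=C[...,0],C[...,1],C[...,2]
    k=((z<.05)&(z>-.06)&(np.hypot(x-.443,y-.328)<.14)).astype(np.uint8)
    k=cv2.morphologyEx(k,cv2.MORPH_OPEN,np.ones((5,5)))
    cs=max(cv2.findContours(k,0,1)[0],key=cv2.contourArea)[:,0]
    P=np.array([ray(u,v,.06,m)[:2] for u,v in cs])
    A=np.c_[2*P,np.ones(len(P))];s=np.linalg.lstsq(A,(P**2).sum(1),rcond=None)[0]
    r=np.sqrt(s[2]+s[:2]@s[:2]); e=np.hypot(*(P-s[:2]).T)-r
    print('well',s[:2],'r',r,'rms',e.std(),len(P),'spread',P.min(0),P.max(0))
E
python3 - <<'E'
from h import *
np.set_printoptions(precision=4,suppress=True)
s=env.sense();print(s['tool_pos'],s['width'],s['finger_force'],s['wrist_force'])
p,d,m=snap('top','t2'); np.savez('t2.npz',p=p,d=d,**m)
caps(m,p,d);well(m,p,d)
E
```

```text
[ 0.4999 -0.0347  0.1985] 0.09093606264661748 0.0 [-0.7356  0.9053 -0.1676]
cap [353 193   9   9  62] [ 0.5962 -0.3221  0.077 ] [ 0.5961 -0.3224  0.077 ]
cap [323 221  10   9  65] [ 0.5304 -0.2442  0.077 ] [ 0.53   -0.2444  0.0773]
cap [323 251   9   9  66] [ 0.4565 -0.237   0.077 ] [ 0.4562 -0.2371  0.0771]
cap [351 253   9   9  67] [ 0.4487 -0.305   0.077 ] [ 0.4484 -0.3051  0.0767]
well [0.4422 0.3282] r 0.09902295476627127 rms 0.0018616454098293444 247 spread [0.3423 0.2282] [0.5428 0.4276]
```

Emit:
{"name": "send_rows", "arguments": {"steps": [[-288,96,0,0],[-288,96,0,0],[-288,96,0,0],[-288,96,0,0],[-288,96,0,0],[-288,96,0,0],[-288,96,0,0],[-288,96,0,0],[-288,96,0,0],[-288,96,0,0],[-288,96,35,0],[-288,96,70,0],[-288,96,100,0],[-288,96,120,0],[-288,96,133,0],[-288,96,142,0],[-288,96,147,0],[-288,96,147,0],[-288,96,147,0]], "grip": 50}}

```text
time: 11.25
tool_pos: [0.5956, -0.3227, 0.0509]
eef_rot: [0.707, 0.707, 0.0, 0.001]
wrist_force: [-0.4, 0.7, -0.1]
width: 0.0503
finger_force: 0.0
```

Emit:
{"name": "send_rows", "arguments": {"steps": [[0,0,0,0],[0,0,0,0],[0,0,0,0],[0,0,0,0],[0,0,0,0],[0,0,0,0],[0,0,0,0]], "grip": 15, "squeeze": 35}}

```text
time: 11.83
tool_pos: [0.595, -0.3228, 0.0501]
eef_rot: [0.707, 0.707, -0.0, -0.0]
wrist_force: [-2.1, 0.1, 3.9]
width: 0.0213
finger_force: 34.9
```

Emit:
{"name": "send_rows", "arguments": {"steps": [[0,0,-5,0],[0,0,-15,0],[0,0,-35,0],[0,0,-65,0],[0,0,-100,0],[0,0,-135,0],[0,0,-160,0],[0,0,-160,0],[0,0,-160,0]]}}

```text
time: 12.58
tool_pos: [0.5956, -0.3229, 0.2117]
eef_rot: [0.707, 0.707, 0.0, 0.001]
wrist_force: [0.6, 0.5, -3.4]
width: 0.0212
finger_force: 34.9
```

Emit:
{"name": "send_rows", "arguments": {"steps": [[15,-3,0,0],[40,-7,0,0],[75,-13,0,0],[115,-20,0,0],[155,-26,0,0],[195,-33,0,0],[235,-40,0,0],[275,-47,0,0],[315,-54,0,0],[355,-60,0,0],[395,-67,0,0],[435,-74,0,0],[475,-81,0,0],[515,-88,0,0],[555,-95,0,0],[595,-101,0,0],[630,-107,0,0],[658,-112,0,0],[677,-115,0,0],[687,-117,0,0]]}}

```text
time: 14.25
tool_pos: [0.4768, 0.3661, 0.208]
eef_rot: [0.707, 0.707, -0.001, -0.0]
wrist_force: [-0.8, -0.5, -3.5]
width: 0.021
finger_force: 34.9
```

Emit:
{"name": "send_rows", "arguments": {"steps": [[0,0,0,0],[0,0,25,0],[0,0,60,0],[0,0,100,0],[0,0,135,0],[0,0,160,0],[0,0,178,0],[0,0,188,0],[0,0,193,0],[0,0,196,0],[0,0,198,0],[0,0,199,0],[0,0,199,0],[0,0,199,0]]}}

```text
time: 15.42
tool_pos: [0.4791, 0.3647, 0.0117]
eef_rot: [0.707, 0.707, 0.001, 0.0]
wrist_force: [-0.5, -0.4, -3.3]
width: 0.0211
finger_force: 34.9
```

Emit:
{"name": "send_rows", "arguments": {"steps": [[0,0,1,0],[0,0,1.5,0],[0,0,1.5,0]]}}

```text
time: 15.67
tool_pos: [0.479, 0.3647, 0.01]
eef_rot: [0.707, 0.707, 0.0, 0.0]
wrist_force: [-1.9, 0.0, 4.3]
width: 0.021
finger_force: 34.9
```

Emit:
{"name": "send_rows", "arguments": {"steps": [[0,0,0,0],[0,0,0,0],[0,0,0,0],[0,0,0,0],[0,0,0,0],[0,0,-5,0],[0,0,-20,0],[0,0,-50,0],[0,0,-90,0],[0,0,-130,0],[0,0,-170,0],[0,0,-200,0],[0,0,-200,0],[0,0,-200,0]], "grip": 44}}

```text
time: 16.83
tool_pos: [0.4795, 0.3649, 0.2116]
eef_rot: [0.707, 0.707, 0.002, 0.0]
wrist_force: [0.4, -1.5, -1.8]
width: 0.0436
finger_force: 0.0
```

Run:
```python
from h import *
np.set_printoptions(precision=4,suppress=True)
s=env.sense();print(s['tool_pos'],s['width'],s['finger_force'],s['wrist_force'])
p,d,m=snap('top','t3'); caps(m,p,d)
p,d,m=snap('wrist','w3');caps(m,p,d,.025,.045,.037,(.34,.55,.23,.43))
```

```text
[0.4795 0.3649 0.2116] 0.04364854574810618 0.0 [ 0.44   -1.5156 -1.7995]
cap [323 221  10   9  63] [ 0.5306 -0.2442  0.077 ] [ 0.5306 -0.2442  0.0773]
cap [323 251   9   9  67] [ 0.4563 -0.237   0.077 ] [ 0.4561 -0.2367  0.0766]
cap [351 253   9   9  66] [ 0.4488 -0.3051  0.077 ] [ 0.4484 -0.3051  0.0772]
cap [143 132  38  61 245] [0.3547 0.3757 0.037 ] [0.3492 0.373  0.0359]
cap [293 161  12  49  91] [0.5396 0.3429 0.037 ] [0.5417 0.3393 0.0355]
cap [246 166  17  18 233] [0.4797 0.3635 0.037 ] [0.4797 0.363  0.0351]
cap [145 209  16  22 155] [0.344  0.3005 0.037 ] [0.3424 0.2986 0.0349]
cap [270 238  18  17 112] [0.5157 0.261  0.037 ] [0.5166 0.2588 0.033 ]
```

View pics/w3.png

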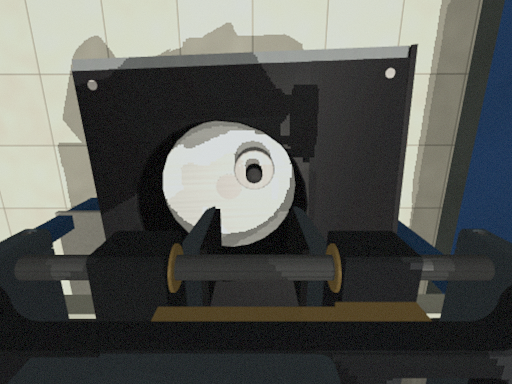

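The wrist view shows the first logger upright in the well, cap at (254,175). The rest of the floor is free.

Emit:
{"name": "send_rows", "arguments": {"steps": [[-609,51,0,0],[-609,51,0,0],[-609,51,0,0],[-609,51,0,0],[-609,51,0,0],[-609,51,0,0],[-609,51,0,0],[-609,51,0,0],[-609,51,0,0],[-609,51,0,0],[-609,51,0,0],[-609,51,0,0],[-609,51,0,0],[-609,51,0,0],[-609,51,0,0],[-609,51,0,0],[-609,51,0,0],[-609,51,30,0],[-609,51,60,0],[-609,51,60,0]]}}

```text
time: 18.6
tool_pos: [0.5258, -0.2419, 0.1438]
eef_rot: [0.707, 0.707, -0.001, -0.004]
wrist_force: [-1.7, 0.6, -2.1]
width: 0.0441
finger_force: 0.0
```

Emit:
{"name": "send_rows", "arguments": {"steps": [[0,0,30,0],[0,0,55,0],[0,0,75,0],[0,0,88,0],[0,0,96,0],[0,0,100,0],[0,0,100,0],[0,0,100,0]]}}

```text
time: 19.27
tool_pos: [0.5297, -0.2447, 0.0503]
eef_rot: [0.707, 0.707, 0.0, 0.0]
wrist_force: [1.0, 0.8, 0.5]
width: 0.0441
finger_force: 0.0
```

Emit:
{"name": "send_rows", "arguments": {"steps": [[0,0,0,0],[0,0,0,0],[0,0,0,0],[0,0,0,0],[0,0,0,0],[0,0,0,0],[0,0,0,0]], "grip": 15}}

```text
time: 19.85
tool_pos: [0.5291, -0.2447, 0.0497]
eef_rot: [0.707, 0.707, -0.0, -0.0]
wrist_force: [-3.5, 0.3, 5.9]
width: 0.0211
finger_force: 35.0
```

Emit:
{"name": "send_rows", "arguments": {"steps": [[0,0,-5,0],[0,0,-15,0],[0,0,-35,0],[0,0,-65,0],[0,0,-100,0],[0,0,-135,0],[0,0,-160,0],[0,0,-160,0],[0,0,-160,0]]}}

```text
time: 20.6
tool_pos: [0.5296, -0.2448, 0.211]
eef_rot: [0.707, 0.707, 0.0, 0.001]
wrist_force: [-0.9, -0.5, -3.9]
width: 0.021
finger_force: 34.9
```

Emit:
{"name": "send_rows", "arguments": {"steps": [[15,-3,0,0],[40,-8,0,0],[75,-15,0,0],[112,-23,0,0],[149,-30,0,0],[186,-38,0,0],[223,-45,0,0],[260,-53,0,0],[297,-60,0,0],[334,-67,0,0],[371,-75,0,0],[408,-82,0,0],[445,-90,0,0],[482,-97,0,0],[519,-105,0,0],[552,-112,0,0],[580,-117,0,0],[598,-121,0,0],[609,-123,0,0],[609,-123,0,0]]}}

```text
time: 22.27
tool_pos: [0.4054, 0.3656, 0.208]
eef_rot: [0.707, 0.707, -0.001, -0.0]
wrist_force: [-0.3, 0.7, -3.3]
width: 0.0214
finger_force: 34.9
```

Emit:
{"name": "send_rows", "arguments": {"steps": [[0,0,0,0],[0,0,25,0],[0,0,60,0],[0,0,100,0],[0,0,135,0],[0,0,160,0],[0,0,178,0],[0,0,188,0],[0,0,193,0],[0,0,196,0],[0,0,199,0],[0,0,200.5,0],[0,0,200.5,0],[0,0,200.5,0]]}}

```text
time: 23.43
tool_pos: [0.4072, 0.3649, 0.0097]
eef_rot: [0.707, 0.707, 0.001, 0.0]
wrist_force: [-0.3, -0.7, -0.7]
width: 0.0214
finger_force: 34.9
```

Touching the floor. Release, rise, and recheck the remaining loggers.

Emit:
{"name": "send_rows", "arguments": {"steps": [[0,0,0,0],[0,0,0,0],[0,0,0,0],[0,0,0,0],[0,0,0,0],[0,0,-5,0],[0,0,-20,0],[0,0,-50,0],[0,0,-90,0],[0,0,-130,0],[0,0,-170,0],[0,0,-200,0],[0,0,-200,0],[0,0,-200,0]], "grip": 44}}

```text
time: 24.6
tool_pos: [0.4074, 0.3651, 0.2111]
eef_rot: [0.707, 0.707, 0.002, 0.0]
wrist_force: [0.7, -0.9, -0.8]
width: 0.0442
finger_force: 0.0
```

Run:
```python
from h import *
np.set_printoptions(precision=4,suppress=True)
s=env.sense();print(s['tool_pos'],s['width'],s['finger_force'],s['wrist_force'])
p,d,m=snap('top','t4'); caps(m,p,d); caps(m,p,d,.058,.075,.068,(.4,.6,-.13,.08))
p,d,m=snap('wrist','w4');caps(m,p,d,.025,.045,.037,(.38,.51,.27,.39))
```

```text
[0.4074 0.3651 0.2111] 0.04422187740395785 0.0 [ 0.7272 -0.9248 -0.7717]
cap [323 251   9   9  67] [ 0.4563 -0.237   0.077 ] [ 0.4564 -0.2368  0.0762]
cap [351 253   9   9  67] [ 0.4487 -0.305   0.077 ] [ 0.4485 -0.3049  0.0772]
cap [237 233  14  15 163] [ 0.5026 -0.0341  0.068 ] [ 0.5022 -0.0335  0.0683]
cap [246 166  17  18 238] [0.4081 0.3638 0.037 ] [0.4077 0.3632 0.0351]
cap [301 166  19  18 245] [0.4783 0.3634 0.037 ] [0.4786 0.3628 0.0353]
```

Emit:
{"name": "send_rows", "arguments": {"steps": [[-305,95,0,0],[-305,95,0,0],[-305,95,0,0],[-305,95,0,0],[-305,95,0,0],[-305,95,0,0],[-305,95,0,0],[-340,92,0,0],[-602,49,0,0],[-602,49,0,0],[-602,49,0,0],[-602,49,0,0],[-602,49,0,0],[-602,49,0,0],[-602,49,0,0],[-602,49,0,0],[-602,49,0,0],[-602,49,30,0],[-602,49,60,0],[-602,49,60,0]]}}

```text
time: 26.37
tool_pos: [0.4522, -0.2348, 0.1437]
eef_rot: [0.707, 0.707, -0.001, -0.004]
wrist_force: [-1.6, 1.4, -0.9]
width: 0.044
finger_force: 0.0
```

Emit:
{"name": "send_rows", "arguments": {"steps": [[0,0,30,0],[0,0,55,0],[0,0,75,0],[0,0,88,0],[0,0,96,0],[0,0,100,0],[0,0,100,0],[0,0,100,0]]}}

```text
time: 27.03
tool_pos: [0.4556, -0.2375, 0.0497]
eef_rot: [0.707, 0.707, 0.0, 0.0]
wrist_force: [0.6, -0.3, -0.4]
width: 0.0441
finger_force: 0.0
```

Emit:
{"name": "send_rows", "arguments": {"steps": [[0,0,0,0],[0,0,0,0],[0,0,0,0],[0,0,0,0],[0,0,0,0],[0,0,0,0],[0,0,0,0]], "grip": 15}}

```text
time: 27.62
tool_pos: [0.4551, -0.2376, 0.0491]
eef_rot: [0.707, 0.707, -0.0, -0.0]
wrist_force: [-1.5, -0.6, 5.6]
width: 0.0211
finger_force: 34.9
```

Emit:
{"name": "send_rows", "arguments": {"steps": [[0,0,-5,0],[0,0,-15,0],[0,0,-35,0],[0,0,-65,0],[0,0,-100,0],[0,0,-135,0],[0,0,-160,0],[0,0,-160,0],[0,0,-160,0]]}}

```text
time: 28.37
tool_pos: [0.4557, -0.2378, 0.2107]
eef_rot: [0.707, 0.707, 0.0, 0.002]
wrist_force: [0.2, -1.1, -3.6]
width: 0.0209
finger_force: 34.9
```

Emit:
{"name": "send_rows", "arguments": {"steps": [[15,1,0,0],[40,3,0,0],[75,5,0,0],[112,7,0,0],[149,8,0,0],[186,10,0,0],[223,11,0,0],[260,12,0,0],[297,14,0,0],[334,15,0,0],[371,17,0,0],[408,19,0,0],[442,20,0,0],[472,21,0,0],[497,22,0,0],[516,23,0,0],[526,23,0,0],[530,23,0,0],[530,23,0,0],[530,23,0,0]]}}

```text
time: 30.03
tool_pos: [0.4783, 0.2915, 0.2083]
eef_rot: [0.708, 0.707, -0.001, -0.0]
wrist_force: [0.1, 0.2, -2.4]
width: 0.021
finger_force: 34.9
```

Emit:
{"name": "send_rows", "arguments": {"steps": [[0,0,0,0],[0,0,25,0],[0,0,60,0],[0,0,100,0],[0,0,135,0],[0,0,160,0],[0,0,178,0],[0,0,188,0],[0,0,193,0],[0,0,196,0],[0,0,199,0],[0,0,200.5,0],[0,0,201,0],[0,0,201,0]]}}

```text
time: 31.2
tool_pos: [0.4793, 0.2928, 0.0091]
eef_rot: [0.707, 0.707, 0.001, 0.0]
wrist_force: [-2.0, -1.2, 3.0]
width: 0.0216
finger_force: 34.9
```

Emit:
{"name": "send_rows", "arguments": {"steps": [[0,0,0,0],[0,0,0,0],[0,0,0,0],[0,0,0,0],[0,0,0,0],[0,0,-5,0],[0,0,-20,0],[0,0,-50,0],[0,0,-90,0],[0,0,-130,0],[0,0,-170,0],[0,0,-201,0],[0,0,-201,0],[0,0,-201,0]], "grip": 44}}

```text
time: 32.37
tool_pos: [0.4795, 0.2929, 0.211]
eef_rot: [0.707, 0.707, 0.002, 0.001]
wrist_force: [-1.1, 1.2, -0.7]
width: 0.0439
finger_force: 0.0
```

Run:
```python
from h import *
np.set_printoptions(precision=4,suppress=True)
s=env.sense();print(s['tool_pos'],s['width'],s['finger_force'],s['wrist_force'])
p,d,m=snap('top','t5'); caps(m,p,d); caps(m,p,d,.058,.075,.068,(.4,.6,-.13,.08))
p,d,m=snap('wrist','w5');caps(m,p,d,.025,.045,.037,(.38,.51,.27,.39))
```

```text
[0.4795 0.2929 0.211 ] 0.0439365085031356 0.0 [-1.0756  1.1547 -0.6775]
cap [351 253   9   9  67] [ 0.4487 -0.305   0.077 ] [ 0.4483 -0.3049  0.0768]
cap [237 233  14  14 161] [ 0.5028 -0.0342  0.068 ] [ 0.5024 -0.0336  0.0684]
cap [186 108  19  19 275] [0.4097 0.3623 0.037 ] [0.4094 0.3619 0.0352]
cap [245 108  19  19 253] [0.4797 0.3618 0.037 ] [0.4797 0.3618 0.0353]
cap [246 166  17  18 235] [0.48   0.2914 0.037 ] [0.4796 0.2909 0.0352]
```

Emit:
{"name": "send_rows", "arguments": {"steps": [[-598,-31,0,0],[-598,-31,0,0],[-598,-31,0,0],[-598,-31,0,0],[-598,-31,0,0],[-598,-31,0,0],[-598,-31,0,0],[-598,-31,0,0],[-598,-31,0,0],[-598,-31,0,0],[-598,-31,0,0],[-598,-31,0,0],[-598,-31,0,0],[-598,-31,0,0],[-598,-31,0,0],[-598,-31,0,0],[-598,-31,0,0],[-598,-31,30,0],[-598,-31,60,0],[-598,-31,60,0]]}}

```text
time: 34.13
tool_pos: [0.4444, -0.3022, 0.1438]
eef_rot: [0.707, 0.707, -0.001, -0.004]
wrist_force: [-1.7, 0.6, -1.6]
width: 0.0441
finger_force: 0.0
```

Emit:
{"name": "send_rows", "arguments": {"steps": [[0,0,30,0],[0,0,55,0],[0,0,75,0],[0,0,88,0],[0,0,96,0],[0,0,100,0],[0,0,100,0],[0,0,100,0]]}}

```text
time: 34.8
tool_pos: [0.4476, -0.3057, 0.0498]
eef_rot: [0.707, 0.707, 0.0, 0.0]
wrist_force: [-0.1, 0.2, 0.6]
width: 0.0437
finger_force: 0.0
```

Emit:
{"name": "send_rows", "arguments": {"steps": [[0,0,0,0],[0,0,0,0],[0,0,0,0],[0,0,0,0],[0,0,0,0],[0,0,0,0],[0,0,0,0]], "grip": 15}}

```text
time: 35.38
tool_pos: [0.4471, -0.3056, 0.0492]
eef_rot: [0.707, 0.707, -0.0, 0.0]
wrist_force: [-3.3, 0.2, 5.3]
width: 0.0215
finger_force: 34.9
```

Emit:
{"name": "send_rows", "arguments": {"steps": [[0,0,-5,0],[0,0,-15,0],[0,0,-35,0],[0,0,-65,0],[0,0,-100,0],[0,0,-135,0],[0,0,-160,0],[0,0,-160,0],[0,0,-160,0]]}}

```text
time: 36.13
tool_pos: [0.4476, -0.3059, 0.2107]
eef_rot: [0.707, 0.707, 0.0, 0.002]
wrist_force: [-1.1, 0.5, -3.1]
width: 0.0214
finger_force: 34.9
```

Emit:
{"name": "send_rows", "arguments": {"steps": [[15,3,0,0],[40,7,0,0],[75,11,0,0],[112,15,0,0],[149,18,0,0],[186,20,0,0],[223,21,0,0],[260,20,0,0],[297,18,0,0],[334,15,0,0],[371,10,0,0],[408,4,0,0],[445,-3,0,0],[482,-11,0,0],[519,-20,0,0],[550,-28,0,0],[575,-34,0,0],[590,-39,0,0],[598,-41,0,0],[598,-41,0,0]]}}

```text
time: 37.8
tool_pos: [0.4057, 0.2931, 0.2078]
eef_rot: [0.707, 0.707, -0.001, -0.0]
wrist_force: [0.6, -0.4, -3.4]
width: 0.021
finger_force: 34.9
```

Emit:
{"name": "send_rows", "arguments": {"steps": [[0,0,0,0],[0,0,25,0],[0,0,60,0],[0,0,100,0],[0,0,135,0],[0,0,160,0],[0,0,178,0],[0,0,188,0],[0,0,193,0],[0,0,196,0],[0,0,199,0],[0,0,200.5,0],[0,0,201,0],[0,0,201,0]]}}

```text
time: 38.97
tool_pos: [0.4072, 0.2929, 0.0091]
eef_rot: [0.707, 0.707, 0.001, 0.0]
wrist_force: [-2.7, -1.6, 6.1]
width: 0.0212
finger_force: 34.9
```

Emit:
{"name": "send_rows", "arguments": {"steps": [[0,0,0,0],[0,0,0,0],[0,0,0,0],[0,0,0,0],[0,0,0,0],[0,0,-5,0],[0,0,-20,0],[0,0,-50,0],[0,0,-90,0],[0,0,-130,0],[0,0,-170,0],[0,0,-201,0],[0,0,-201,0],[0,0,-201,0]], "grip": 44}}

```text
time: 40.13
tool_pos: [0.4074, 0.293, 0.211]
eef_rot: [0.707, 0.707, 0.002, 0.0]
wrist_force: [-0.5, -0.7, -0.6]
width: 0.0442
finger_force: 0.0
```

Run:
```python
from h import *
np.set_printoptions(precision=4,suppress=True)
s=env.sense();print(s['tool_pos'],s['width'],s['finger_force'],s['wrist_force'])
p,d,m=snap('top','t6'); caps(m,p,d); caps(m,p,d,.058,.075,.068,(.35,.65,-.15,.11))
p,d,m=snap('wrist','w6');caps(m,p,d,.025,.045,.037,(.38,.51,.27,.39));well(m,p,d)
```

```text
[0.4074 0.293  0.211 ] 0.04416611774040624 0.0 [-0.492  -0.7205 -0.6491]
cap [237 233  14  14 161] [ 0.5027 -0.0341  0.068 ] [ 0.5021 -0.0335  0.0688]
cap [246 108  18  19 258] [0.4081 0.3622 0.037 ] [0.4078 0.3619 0.0353]
cap [304 108  19  19 278] [0.4782 0.3618 0.037 ] [0.4785 0.3618 0.0353]
cap [246 167  17  17 229] [0.4082 0.2913 0.037 ] [0.4077 0.291  0.0353]
cap [302 166  18  18 242] [0.4786 0.2914 0.037 ] [0.4789 0.2909 0.0353]
well [0.4392 0.3306] r 0.09676761672105408 rms 0.004322120365805285 583 spread [0.3411 0.2305] [0.538  0.4273]
```

View pics/t6.png

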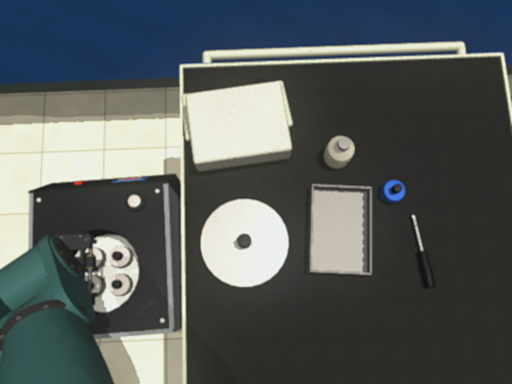

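View pics/w6.png

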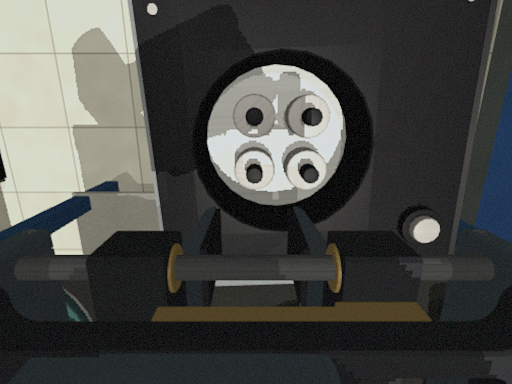

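All four loggers stand in the well, with caps at (254,116), (312,117), (254,174) and (311,174) in the wrist view. The bin is empty and the lid lies undisturbed with its knob at (244,240) in the top view. Next I fetch the lid.

Emit:
{"name": "send_rows", "arguments": {"steps": [[-328,93,0,0],[-328,93,0,0],[-328,93,0,0],[-328,93,0,0],[-328,93,0,0],[-328,93,0,0],[-328,93,0,0],[-328,93,0,0],[-328,93,0,0],[-328,93,0,0],[-328,93,35,0],[-328,93,75,0],[-328,93,110,0],[-328,93,135,0],[-328,93,152,0],[-328,93,163,0],[-328,93,170,0],[-328,93,173,0],[-328,93,173,0],[-328,93,173,0]], "grip": 85}}

```text
time: 41.9
tool_pos: [0.4998, -0.0355, 0.0366]
eef_rot: [0.707, 0.707, 0.0, 0.0]
wrist_force: [0.1, -0.8, 0.5]
width: 0.0846
finger_force: 0.0
```

Emit:
{"name": "send_rows", "arguments": {"steps": [[0,0,0,0],[0,0,0,0],[0,0,0,0],[0,0,0,0],[0,0,0,0],[0,0,0,0],[0,0,0,0],[0,0,0,0],[0,0,0,0],[0,0,0,0]], "grip": 30, "squeeze": 30}}

```text
time: 42.73
tool_pos: [0.4994, -0.0356, 0.0359]
eef_rot: [0.707, 0.707, 0.0, 0.0]
wrist_force: [0.1, -0.3, 0.9]
width: 0.0353
finger_force: 30.0
```

Emit:
{"name": "send_rows", "arguments": {"steps": [[0,0,-4,0],[0,0,-10,0],[0,0,-20,0],[0,0,-35,0],[0,0,-55,0],[0,0,-80,0],[0,0,-105,0],[0,0,-130,0],[0,0,-150,0],[0,0,-163,0],[0,0,-167,0],[0,0,-167,0],[0,0,-167,0]]}}

```text
time: 43.82
tool_pos: [0.4988, -0.0356, 0.2026]
eef_rot: [0.707, 0.707, -0.0, -0.0]
wrist_force: [-0.1, 0.2, -5.1]
width: 0.0355
finger_force: 30.0
```

Emit:
{"name": "send_rows", "arguments": {"steps": [[15,-2,0,0],[40,-6,0,0],[70,-11,0,0],[105,-17,0,0],[140,-23,0,0],[175,-28,0,0],[210,-34,0,0],[245,-40,0,0],[280,-45,0,0],[310,-50,0,0],[335,-54,0,0],[352,-56,0,0],[361,-57,0,0],[364,-57,0,0],[364,-57,0,0],[364,-57,0,0],[364,-57,0,0]]}}

```text
time: 45.23
tool_pos: [0.4428, 0.3274, 0.2026]
eef_rot: [0.708, 0.706, -0.0, -0.0]
wrist_force: [-0.1, 0.7, -4.6]
width: 0.0353
finger_force: 30.0
```

Emit:
{"name": "send_rows", "arguments": {"steps": [[0,0,20,0],[0,0,45,0],[0,0,68,0],[0,0,84,0],[0,0,94,0],[0,0,100,0],[0,0,100,0],[0,0,100,0]]}}

```text
time: 45.9
tool_pos: [0.4432, 0.3285, 0.1035]
eef_rot: [0.708, 0.707, 0.0, 0.0]
wrist_force: [-0.1, -0.2, -5.5]
width: 0.0351
finger_force: 30.0
```

Emit:
{"name": "send_rows", "arguments": {"steps": [[0,0,2,0],[0,0,4,0],[0,0,6,0],[0,0,8,0],[0,0,10,0],[0,0,11,0],[0,0,11,0]]}}

```text
time: 46.48
tool_pos: [0.4425, 0.3284, 0.0916]
eef_rot: [0.707, 0.707, -0.0, -0.0]
wrist_force: [0.4, 0.8, -5.7]
width: 0.0354
finger_force: 30.0
```

Emit:
{"name": "send_rows", "arguments": {"steps": [[0,0,1.5,0],[0,0,3,0],[0,0,4.5,0],[0,0,6,0],[0,0,7,0],[0,0,7.5,0],[0,0,7.5,0]]}}

```text
time: 47.07
tool_pos: [0.4427, 0.3284, 0.0843]
eef_rot: [0.707, 0.707, -0.0, -0.0]
wrist_force: [-0.1, -1.0, -5.4]
width: 0.0358
finger_force: 30.0
```

Emit:
{"name": "send_rows", "arguments": {"steps": [[0,0,0.5,0],[0,0,1,0],[0,0,1,0]]}}

```text
time: 47.32
tool_pos: [0.4428, 0.3285, 0.0839]
eef_rot: [0.707, 0.707, -0.0, 0.0]
wrist_force: [-3.2, -4.2, 4.0]
width: 0.0353
finger_force: 30.0
```

Emit:
{"name": "send_rows", "arguments": {"steps": [[0,0,0,0],[0,0,0,0],[0,0,0,0],[0,0,0,0],[0,0,0,0],[0,0,0,0],[0,0,0,0],[0,0,0,0],[0,0,-10,0],[0,0,-30,0],[0,0,-60,0],[0,0,-100,0],[0,0,-140,0],[0,0,-150,0],[0,0,-150,0],[0,0,-150,0]], "grip": 91}}

```text
time: 48.65
tool_pos: [0.4427, 0.3285, 0.234]
eef_rot: [0.707, 0.707, 0.001, 0.0]
wrist_force: [0.2, -0.3, -0.9]
width: 0.0909
finger_force: 0.0
```

Run:
```python
from h import *
np.set_printoptions(precision=4,suppress=True)
s=env.sense();print(s['tool_pos'],s['width'],s['finger_force'],s['wrist_force'],s['joints'])
p,d,m=snap('wrist','w7'); C=cloud(d,m); z=C[...,2]
P=C[(z>.06)&(z<.09)&(np.hypot(C[...,0]-.443,C[...,1]-.34)<.09)]
A=np.c_[P[:,:2],np.ones(len(P))];s,_,_,_=np.linalg.lstsq(A,P[:,2],rcond=None);print('tilt',s[:2],'z',np.median(P[:,2]),'edges', [np.median(P[P[:,0]<.4,2]),np.median(P[P[:,0]>.48,2])])
for lo,hi,zz,b in((.1,.13,.116,(.38,.5,.27,.39)),(.065,.1,.083,(.58,.64,.2,.27))): caps(m,p,d,lo,hi,zz,b)
# button by brightness
g=p.astype(int).min(2); k=(g>110)&(np.hypot(C[...,0]-.612,C[...,1]-.24)<.035)
n,l,st,c=cv2.connectedComponentsWithStats(k.astype(np.uint8))
for i in range(1,n):
    if st[i,4]>30: print('btn',st[i],ray(*c[i],.083,m),np.median(C[l==i],axis=0))
```

```text
[0.4427 0.3285 0.234 ] 0.09089402838937738 0.0 [ 0.1754 -0.2619 -0.9266] [0.596  0.1192 2.0247 0.     0.9964 0.5971]
tilt [0.0009 0.0003] z 0.07259195904107883 edges [np.float64(0.07253405165258889), np.float64(0.0726627182649133)]
cap [238 167  33  34 855] [0.4442 0.3303 0.116 ] [0.4448 0.3297 0.1143]
cap [366 227  29  28 455] [0.6066 0.2499 0.083 ] [0.6107 0.2474 0.0739]
btn [375 238  19  17 197] [0.611  0.2415 0.083 ] [0.6131 0.2411 0.0805]
```

View pics/w7.png

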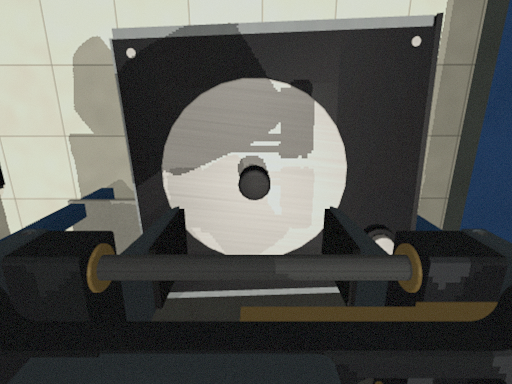

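The lid sits at the same height as at the start and is level, with the knob at (254,183) in the wrist view. Next is the button, with the fingers shut.

Emit:
{"name": "send_rows", "arguments": {"steps": [[-89,167,0,0],[-89,167,0,0],[-89,167,0,0],[-89,167,0,0],[-89,167,0,0],[-89,167,0,0],[-89,167,0,0],[-89,167,0,0],[-89,167,0,0],[-89,167,0,0],[-89,167,35,0],[-89,167,70,0],[-89,167,100,0],[-89,167,118,0],[-89,167,128,0],[-89,167,134,0],[-89,167,137,0],[-89,167,137,0],[-89,167,137,0]], "grip": 0}}

```text
time: 50.28
tool_pos: [0.6102, 0.2396, 0.0976]
eef_rot: [0.707, 0.707, 0.001, 0.0]
wrist_force: [0.1, -0.1, 0.4]
width: 0.0003
finger_force: 0.0
```

Run:
```python
from h import *
p,d,m=snap('top'); q=cv2.resize(p[160:320,20:220],None,fx=3,fy=3,interpolation=cv2.INTER_CUBIC); cv2.imwrite('pics/t8.png',q[:,:,::-1])
```

```text
(no output)
```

View pics/t8.png

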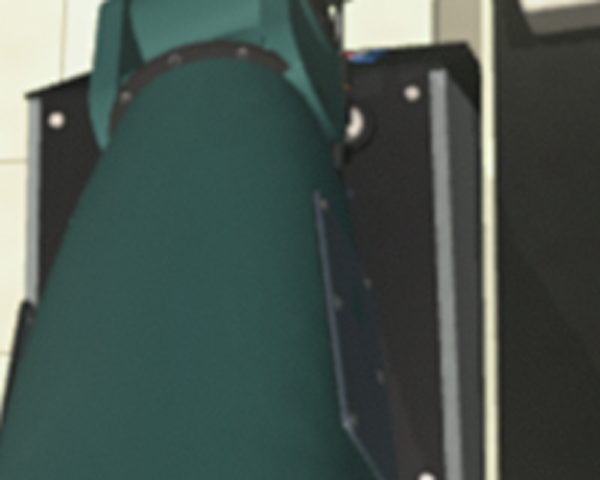

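The arm hides most of the lid, and the button shows beside the wrist at about (352,123) in the crop, consistent with the measurement. I press down in small steps.

Emit:
{"name": "send_rows", "arguments": {"steps": [[0,0,4,0],[0,0,8,0],[0,0,11,0],[0,0,13,0],[0,0,15,0],[0,0,15,0]]}}

```text
time: 50.83
tool_pos: [0.6095, 0.2392, 0.0811]
eef_rot: [0.707, 0.707, -0.0, -0.0]
wrist_force: [-1.2, -0.2, 1.7]
width: 0.0002
finger_force: 1.0
```

Emit:
{"name": "send_rows", "arguments": {"steps": [[0,0,1,0],[0,0,2,0],[0,0,3,0],[0,0,3,0]]}}

```text
time: 51.17
tool_pos: [0.6096, 0.2393, 0.0784]
eef_rot: [0.707, 0.707, -0.0, -0.0]
wrist_force: [-1.4, -0.5, 3.3]
width: 0.0006
finger_force: 1.8
```

Emit:
{"name": "send_rows", "arguments": {"steps": [[0,0,1,0],[0,0,2,0],[0,0,2,0],[0,0,2,0]]}}

```text
time: 51.5
tool_pos: [0.6096, 0.2393, 0.0765]
eef_rot: [0.707, 0.707, 0.0, 0.0]
wrist_force: [-1.6, -0.7, 4.1]
width: 0.0005
finger_force: 2.3
```

Emit:
{"name": "send_rows", "arguments": {"steps": [[0,0,0.5,0],[0,0,1,0],[0,0,1,0],[0,0,1,0]]}}

```text
time: 51.83
tool_pos: [0.6097, 0.2393, 0.0761]
eef_rot: [0.707, 0.707, -0.0, -0.0]
wrist_force: [-6.0, -2.9, 13.1]
width: 0.0004
finger_force: 7.0
```

Bottomed out (13 N with almost no further travel). I release the button and retreat.

Emit:
{"name": "send_rows", "arguments": {"steps": [[0,0,-5,0],[0,0,-15,0],[0,0,-35,0],[0,0,-70,0],[0,0,-110,0],[0,0,-150,0],[0,0,-180,0],[0,0,-180,0],[-40,0,-180,0],[-80,0,-180,0],[-120,0,-180,0],[-160,0,-180,0],[-200,0,-180,0],[-240,0,-180,0],[-280,0,-180,0],[-300,0,-180,0],[-300,0,-180,0],[-300,0,-180,0]]}}

```text
time: 53.33
tool_pos: [0.6091, -0.0617, 0.2553]
eef_rot: [0.708, 0.706, 0.0, -0.0]
wrist_force: [0.7, 1.8, 0.4]
width: 0.0006
finger_force: 0.0
```

Run:
```python
from h import *
np.set_printoptions(precision=4,suppress=True)
s=env.sense();print(s['time'],s['tool_pos'],s['wrist_force'])
p,d,m=snap('top','t9'); C=cloud(d,m); z=C[...,2]
caps(m,p,d,.1,.13,.116,(.38,.5,.27,.39)); caps(m,p,d,.079,.095,.083,(.58,.64,.2,.27))
P=C[(z>.06)&(z<.09)&(np.hypot(C[...,0]-.443,C[...,1]-.328)<.1)];A=np.c_[P[:,:2],np.ones(len(P))]
print('tilt',np.linalg.lstsq(A,P[:,2],rcond=None)[0][:2],np.median(P[:,2]))
```

```text
53.3333 [ 0.6091 -0.0617  0.2553] [0.7307 1.7521 0.3853]
cap [ 82 261  17  15 207] [0.4454 0.3271 0.116 ] [0.4453 0.3271 0.1161]
cap [128 194  13  13 121] [0.6103 0.2351 0.083 ] [0.6106 0.2351 0.0828]
tilt [0.0024 0.001 ] 0.07520188028817902
```

View pics/t9.png

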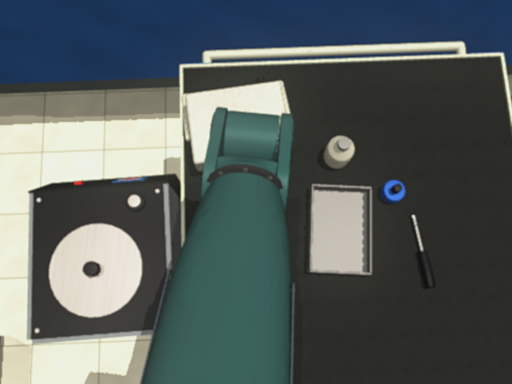

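The lid is seated and level with its knob at (91,269). The button at (134,200) is back up at z = 0.083, the bystanders are unmoved and the arm is clear, so I hand in.

```bash
python3 -c "
from workcell import close_job
print(close_job())"
```

```text
the job is handed in; nothing more can be done
None
```

The calibration run is started and handed in, at about 53 s of the 210 s allowed: all four loggers stand in the well, the lid is seated and level, the start button was pressed right down and let go, and the bystanders look unmoved; no verdict came back.

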